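Load a rack of bushes into the laser micrometer past its stop gate

ROBOT

A 6-joint arm with a two-finger parallel gripper is mounted at the origin on a cart in front of the work surface, level with it; the furniture and walls round the work are solid. World frame = base frame: x ahead of the robot, y to its left, z up, the work surface at z = 0. Lengths are in m, angles in rad, forces in N, time in s.
With the tool pointing down it reaches from about 0.425 to 0.95 m from the base axis. Payload 3.5 kg.
Tool frame: the origin (TCP) lies at the very end of the fingers, on their centre line; the grasp point (between the pads) lies 19 mm behind it; z points along the fingers, y is the direction in which the jaws open and shut (so a half turn about z gives the same grasp; the last joint's range is limited). The gripper opens to 85 mm and grips with 20 to 120 N. Pads are 22 mm wide; open, the fingers measure 114 mm over their backs; the gripper's body (76 mm by 85 mm) begins 54 mm behind the grasp point. The pads swing forward as they close: fully open they stand 13 mm farther back than shut.
Start: joints at [1.139, 0.286, 1.577, -0, 1.279, -0.15], TCP at [0.188, 0.648, 0.231] pointing down, gripper open.
Joint ranges: [-2.77, 2.77], [-0.9, 2.22], [0.21, 2.48], [-1.53, 4.67], [0.24, 2.81], [-2.84, 2.84]. Speed limits (rad/s): [2.79, 2.79, 3.14, 3.14, 3.14, 3.14].

INTERFACE

Orientations are given as a unit quaternion [x, y, z, w].
In Python, from plant import get_state, vision, ctrl, cut_out gives the robot as it stands.
- The arm moves only by the tool jog_arm, never from a script. Its argument "commands" is text: rows parted by semicolons, each of 6 numbers parted by spaces: the shift along the world's x, y, z in m, then the turn, a rotation vector about the world's x, y, z in rad. A call has 1 to 20 rows; each row is the pose to reach, as a shift and turn from the pose commanded when the call began; what a row does not reach only later rows make up. A row lasts 1/8 s, in which the tool goes at most 62.5 mm and 10.7 degrees, less where a joint would pass 70% of its speed; a pose out of reach is approached as far as the arm can. A call with a gripper value outside its range is refused whole. "gripper" is the opening in per cent of the stroke, from 0 (shut) to 100 (fully open), set as the call begins (left out, the last holds). The fingers move at their own pace and stop on an object; "grip_force" is the grip in N (left out, the last holds). Time passes only in rows, so rows that repeat a pose let the fingers close. It gives the time, the measured TCP pose, the force and the opening at its end, in the units of the state.
- get_state(): the state, without advancing time (a new reading comes with each control period).
- vision.read_camera(name): name is "scene" or "side" or "wrist"; returns a dict with "frame" (384x512x3 uint8, red, green, blue), "z_map" (384x512 float32, m along the optical axis (not along the pixel's ray), 0 where there is no reading), "fx", "fy", "cx", "cy" (pixels), "R" (3x3) and "t" (3): a world point X has camera coordinates R X + t. Camera axes: x right, y down, z forward; pixel columns grow to the right and rows downward; lengths in m; the calibration is good to about 2 mm. A picture is of the moment at which its call begins.
- ctrl.sign_off(): hands the job in, once; it reports no verdict.
Trained networks look in the newest picture that a camera, given by its name, has taken for a name from the list of things; names that differ only in an ending like _2 or _b are one class to them, and where a whole thing is asked for, a point or a joint stands for the part that bears it (a point fixed in the world has none). Each returns a list of dicts, best first, with "conf" (0 to 1); they miss things now and then, are a little off and sometimes report something else, mostly with a low value. They report only what shows in the picture. A call takes as long as a camera call.
- cut_out(camera, query): "pixels" (384x512 bool, what is visible of it) and "box" ([centre column, centre row, width, height] in pixels, round what is visible of it).
The state is a dict: "time": time; "qpos": joint angles; "dq": joint speeds; "joint_efforts": joint torques, N m; "eef_pos": TCP position; "tcp_rot": TCP orientation; "contact_force": force on the tool from outside, world axes, zero at the start; "wrist_torque": the same for the moment, N m; "opening": opening from 0.0 (shut) to 1.0 (fully open).
Only numpy, scipy, OpenCV 4.12 (cv2) and the standard library are available. Lean on these libraries where they do the work, as an engineer would, in place of code of your own. Each camera call takes 0.05 s, during which the arm holds its last target.

TASK

Load the blue rack of bushes into the laser micrometer: with one fingertip press the long black bar beside the feed track down so that the red stop gate swings up and stays up, and, still holding it, push the rack by its upright rear plate with the other fingertip along the track under the gate until it is fully home against the end stop. Then let the bar come up so that the gate drops shut behind the bushes and locks the rack in. Only push the rack, never lift or tip it; do not let the gate come down on the rack or the bushes, keep the bushes standing in their bores, and leave the other things on the table alone.

Things in the scene. Friction and masses are not known exactly. Their poses are not given: they have to be found in the camera images.
- track: fixed feed track of the laser micrometer, aluminium, 310 mm long. Origin on the table under the gate, mid-track; x = feed direction, y = towards the black bar (robot side), z up. All 'track' numbers are m in this frame: entry x -0.205, floor z 0.010, channel |y| < 0.0265 between 8 mm rails with top z 0.026. The rack is home when its origin is at x 0.051, y 0, z 0.010
- end_stop (a point): middle of the face of the end stop, track x 0.094; the rack's front meets it. Both sides of it stand the grey sensor heads: track x 0.020 to 0.086, |y| 0.045 to 0.107, top z 0.068
- gate (a joint): stop gate, rad: 0 shut, up to 0.9 with the bar down; its tongue clears the bushes above 0.62. Shaft along track x at y 0.031, z 0.044, in bearing blocks (x -0.188, -0.018, 0.016; y 0.025 to 0.038, top z 0.050). A spring shuts it: the bar takes about 2 N at first, 4 N when down. Raised, it stands over the channel within 5 mm of track x 0, up to z 0.09: the hand stays before it
- tongue (a point): middle of the lower edge of the gate's red tongue (8 mm along the track, 18 mm across); shut, it hangs 6 mm above the track floor at track x 0, y -0.010; moves with the gate
- bar_rear (a point): on the axis of the black hold-down bar near its entry end (track x -0.200). A round rod, 12 mm diameter, parallel to track x, 36 mm from the gate's shaft; gate shut, its axis is at track y 0.066, z 0.050; at gate 0.75 it is at y 0.061, z 0.025. Moves with the gate. It may be pressed anywhere up to bar_front, and a fingertip can slide along it
- bar_front (a point): point on the axis of the same bar near its other end (track x -0.038)
- rack: blue plastic rack, loose in the track before the gate, about 0.35 kg. Origin under the centre of its block (86 x 50 x 14 mm, long along x); x = feed direction. Three bores 24 mm wide, 7 mm deep at x -0.027, 0, 0.027 hold the bushes. Behind it a 4 mm high tail carries an upright push plate 40 mm wide, 6 mm thick, top 36 mm up; the shut gate fits between block and plate when it is home
- push_face (a point): middle of the rear face of the rack's push plate (rack frame x -0.093, y 0, z 0.022), where it is pushed
- bush_1: steel flanged bush in the rear bore of the rack, 23 mm diameter, 20 mm high, loose, upright; origin under its centre
- bush_2: the same, in the middle bore
- bush_3: the same, in the front bore
- master_bush: bystander: loose yellowish bush, 24 mm diameter, 18 mm high, on the table behind the track; leave alone
- loupe: bystander: loose black loupe, 41 mm diameter, 44 mm high; leave alone
- plug_gauge: bystander: loose plug gauge with dark hexagonal handle, 82 mm long, 15 mm thick; leave alone
- micrometer: bystander: loose micrometer, 125 x 48 x 14 mm, lying at the right of the track; leave alone
- setting_ring: bystander: loose steel ring, 32 mm diameter, 12 mm high; leave alone

How it is judged:
By the outcome, as a careful person would: the job done as asked, in the order asked, and still so for the second after the job is handed in, with the robot touching nothing.
It also fails if it takes over 48 s, if anything falls off the work surface, if the arm or the gripper's body presses on something with over 40 N, if the wrist force passes 120 N, or if a joint passes its speed limit or range.

## Working session

There is one attempt and no reset: what is moved stays moved. The work goes in short steps, Python scripts to look and compute and a tool call to move; the robot and the scene stay as the last step left them, time stands still between calls to the robot, and variables do not carry over. Pictures are saved under pics/ and viewed, and the job is handed in when it is done.

Besides the shell and the picture viewer there is one more tool, called as a command line: name --argument value ..., lists and objects as JSON in quotes. jog_arm: Moves the arm, as the interface text tells. Its arguments: {"type":"object","properties":{"commands":{"type":"string"},"gripper":{"type":"number"},"grip_force":{"type":"number"}},"required":["commands"]}

```bash
mkdir -p pics; ls; python3 - <<'E'
from plant import get_state, vision, ctrl, cut_out
import cv2,numpy as np,pickle
s=get_state();print(s)
for n in("scene","side"):
    d=vision.read_camera(n);pickle.dump(d,open(f"{n}0.pkl","wb"))
    cv2.imwrite(f"pics/{n}0.png",cv2.resize(d["frame"][:,:,::-1],None,fx=1.5,fy=1.5))
    print(n,d["fx"],d["cx"],d["cy"],d["R"],d["t"])
    for q in("rack","track","tongue","bar_rear","bush_1"):
        print(q,[(round(r["conf"],2),[int(v) for v in r["box"]]) for r in cut_out(n,q)])
E
```

```text
pics
{'time': 0.0, 'qpos': array([ 1.13901778e+00,  2.87202856e-01,  1.57815950e+00,  1.83923197e-05,
        1.27860596e+00, -1.50014577e-01]), 'dq': array([ 1.40171610e-03, -1.76931322e-04, -1.12215238e-03, -7.41303346e-05,
       -1.03006417e-03,  4.36457198e-04]), 'joint_efforts': array([-2.96449443e-04, -4.05979085e+01, -2.92627054e+01, -1.43333982e-04,
        5.68538773e-03, -5.72902962e-06]), 'eef_pos': array([0.18738549, 0.6477915 , 0.22993186]), 'tcp_rot': array([ 1.40418952e-01,  9.90091464e-01, -1.13540207e-03, -3.49116703e-04]), 'contact_force': array([-0.41683952, -0.17838489,  0.25252173]), 'wrist_torque': array([-0.04440569, -0.03322972, -0.04547072]), 'opening': 0.9975627896482545}
scene 396.904915041219 258.87000928553584 191.12728459991035 [[-0.70919139 -0.70492277 -0.01146603]
 [-0.53207557  0.54582593 -0.64727864]
 [ 0.46253991 -0.45294365 -0.76216723]] [0.39635591 0.36714372 0.61944415]
rack [(0.89, [254, 223, 52, 50])]
track [(0.9, [240, 257, 168, 137]), (0.64, [269, 231, 101, 67])]
tongue [(0.91, [268, 224, 101, 70])]
bar_rear [(0.6, [267, 229, 104, 71]), (0.16, [279, 135, 11, 13])]
bush_1 [(0.65, [238, 239, 7, 8]), (0.57, [253, 224, 10, 15]), (0.56, [246, 231, 3, 11]), (0.23, [239, 257, 160, 137])]
side 386.6440502733382 249.94662327516883 196.64930936788875 [[ 0.84496406 -0.53432576  0.02305927]
 [-0.2836361  -0.48425134 -0.8276782 ]
 [ 0.45341626  0.69281789 -0.56072905]] [-0.49554514  0.22661576  0.63564295]
rack [(0.7, [238, 217, 36, 40])]
track [(0.66, [215, 209, 129, 101])]
tongue [(0.71, [222, 218, 65, 65]), (0.49, [282, 221, 20, 22])]
bar_rear [(0.85, [219, 218, 62, 64]), (0.27, [237, 218, 30, 35])]
bush_1 [(0.64, [231, 212, 6, 3]), (0.6, [225, 208, 9, 14]), (0.51, [218, 201, 7, 9])]
```

View pics/scene0.png

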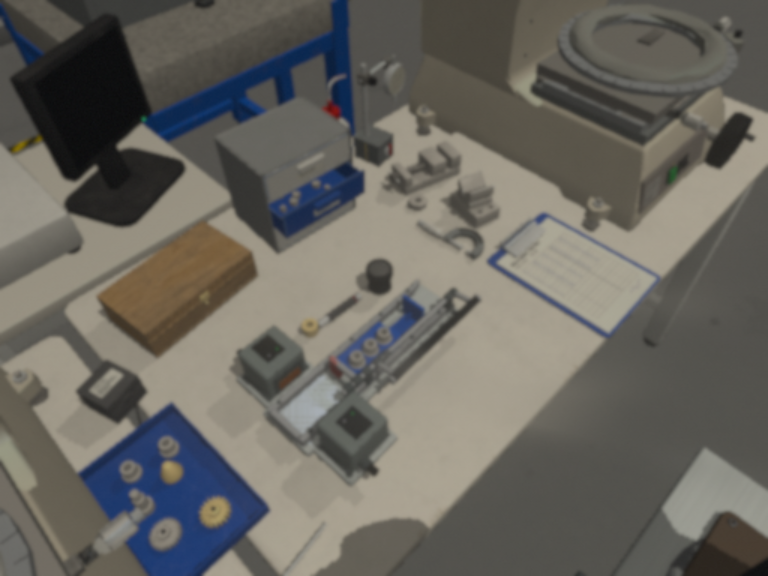

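View pics/side0.png

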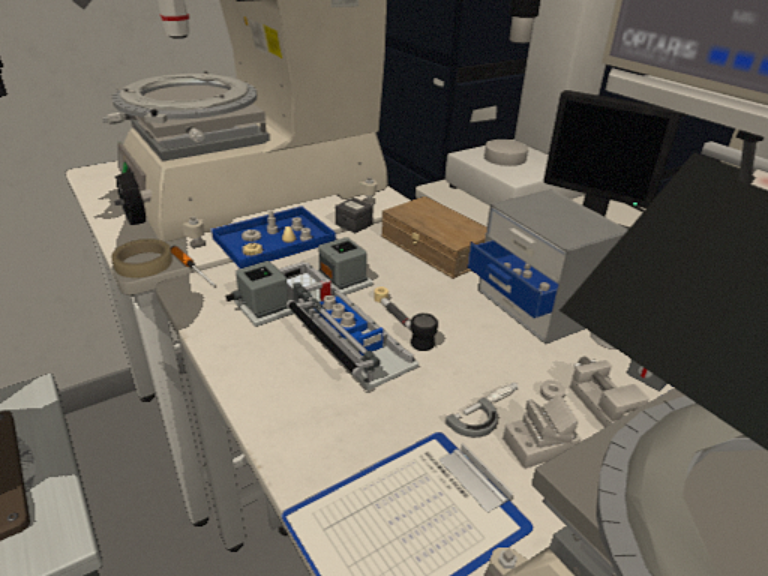

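```bash
cat > h.py <<'E'
import numpy as np,cv2,pickle
def cloud(d):
    z=d["z_map"];v,u=np.mgrid[0:384,0:512]
    P=np.stack([(u-d["cx"])/d["fx"]*z,(v-d["cy"])/d["fy"]*z,z],-1)
    W=(P-d["t"])@d["R"]; W[z==0]=np.nan
    return W
def proj(d,X):
    c=np.atleast_2d(X)@d["R"].T+d["t"]; return np.c_[c[:,0]/c[:,2]*d["fx"]+d["cx"],c[:,1]/c[:,2]*d["fy"]+d["cy"]]
def T(o,yaw):  # track->world
    c,s=np.cos(yaw),np.sin(yaw)
    return lambda p: np.atleast_2d(p)@np.array([[c,s,0],[-s,c,0],[0,0,1]])+np.array([o[0],o[1],0])
E
python3 - <<'E'
from h import *
for n in("scene","side"):
    d=pickle.load(open(n+"0.pkl","rb"));W=cloud(d)
    f=d["frame"]
    for (u,v) in ([(318,196),(189,228),(226,240),(237,257),(283,278),(320,196),(272,232)] if n=="scene" else [(240,252),(195,187),(217,193),(174,190),(276,242)]): print(n,u,v,W[v,u].round(3),f[v,u])
    c=f[150:310,150:350][:, :,::-1] if n=="scene" else f[150:270,140:300][:,:,::-1]
    cv2.imwrite(f"pics/{n}_c.png",cv2.resize(c,None,fx=3.7,fy=3.7,interpolation=cv2.INTER_CUBIC))
    # top-down height map
    img=np.zeros((500,500),np.uint8)
    m=np.isfinite(W[...,0])&(W[...,2]>-.01)&(W[...,2]<.12)
    p=W[m]; x0=(p[:,0]-0.25)*1000;y0=(p[:,1]-0.3)*1000
    print(p[:,:2].min(0),p[:,:2].max(0))
    # red tongue & blue rack
    r=(f[...,0]>120)&(f[...,1]<60)&m; print("red",r.sum(),W[r].round(3)[:20])
E
```

```text
scene 318 196 [ 0.514 -0.15   0.001] [140 135 124]
scene 189 228 [0.616 0.139 0.065] [ 99 102  94]
scene 226 240 [0.566 0.09  0.021] [ 96  99 122]
scene 237 257 [0.508 0.11  0.045] [75 75 72]
scene 283 278 [ 0.429  0.062 -0.   ] [167 160 143]
scene 320 196 [ 0.511 -0.155 -0.001] [157 151 137]
scene 272 232 [0.515 0.004 0.012] [109 107 102]
[ 0.03822189 -0.95172582] [2.10749238 0.44642199]
red 0 []
side 240 252 [ 0.509 -0.083  0.009] [98 99 91]
side 195 187 [0.537 0.189 0.01 ] [191 191 181]
side 217 193 [0.556 0.103 0.034] [95  6  0]
side 174 190 [0.456 0.125 0.063] [116 118 109]
side 276 242 [ 0.592 -0.095  0.009] [199 197 184]
[ 0.06393057 -0.444898  ] [1.95415902 0.97293447]
red 1 [[0.397 0.338 0.011]]
```

```bash
sleep 0
```

```text
(no output)
```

View pics/scene_c.png

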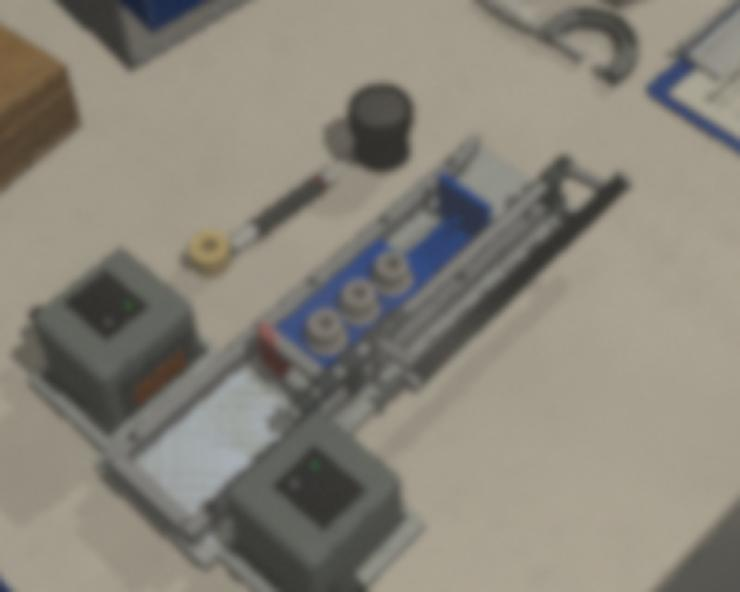

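View pics/side_c.png

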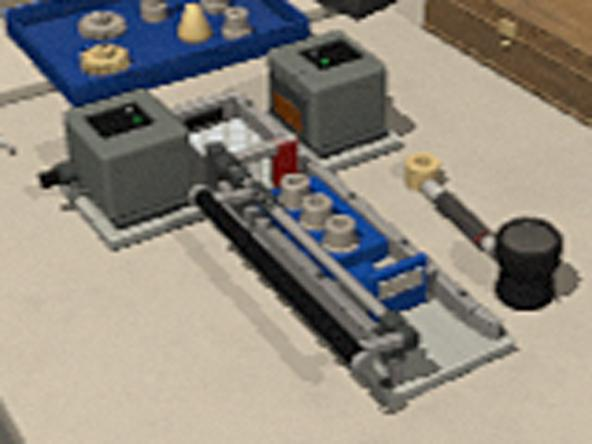

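```bash
python3 - <<'E'
from h import *
for n in("scene","side"):
    d=pickle.load(open(n+"0.pkl","rb"));W=cloud(d)
    m=(abs(W[...,2]-.068)<.007)&(W[...,0]>.4)&(W[...,0]<.72)&(W[...,1]>.02)&(W[...,1]<.25)
    k,lab,st,ce=cv2.connectedComponentsWithStats(m.astype(np.uint8))
    cs=[]
    for i in range(1,k):
        if st[i,4]>100:
            p=W[lab==i]; r=cv2.minAreaRect((p[:,:2]*1000).astype(np.float32)); print(n,st[i],p[:,2].mean().round(4),r); cs.append(r[0])
    if len(cs)==2:
        a,b=np.array(cs)/1000; 
        if a[0]>b[0]:a,b=b,a   # a near robot = +y
        yv=(a-b)/np.linalg.norm(a-b); yaw=np.arctan2(-yv[0],yv[1]); xv=np.array([np.cos(yaw),np.sin(yaw)])
        print(n,"dist",np.linalg.norm(a-b),"origin",(a+b)/2-.053*xv,"yaw",yaw)
E
```

```text
scene [158 217  44  37 846] 0.0655 ((617.9683837890625, 161.8697967529297), (60.921409606933594, 65.8961181640625), 2.29313588142395)
scene [ 211  261   47   44 1106] 0.0654 ((466.1130065917969, 155.956298828125), (62.08644485473633, 65.2894058227539), 2.1996748447418213)
scene dist 0.15197047424230303 origin [0.54410304 0.10595319] yaw 1.6097183035662204
side [212 158  32  18 327] 0.0659 ((617.3690185546875, 159.39784240722656), (61.187164306640625, 66.95845794677734), 4.179068088531494)
side [157 174  34  20 408] 0.0659 ((465.5120544433594, 153.40017700195312), (60.84029769897461, 67.51780700683594), 2.136091947555542)
side dist 0.15197535832964112 origin [0.54353217 0.1034403 ] yaw 1.6102713010387986
```

```bash
python3 - <<'E'
from h import *
yaw=1.610;o=np.array([.5438,.1047,0])
c,s=np.cos(yaw),np.sin(yaw);R=np.array([[c,s,0],[-s,c,0],[0,0,1]]) # rows xv,yv
for n in("scene","side"):
    d=pickle.load(open(n+"0.pkl","rb"));W=cloud(d);f=d["frame"].astype(int)
    t=(W-o)@R.T
    b=(f[...,2]>f[...,0]+30)&(abs(t[...,1])<.04)&(t[...,0]>-.25)&(t[...,0]<.03)&(t[...,2]>0)
    p=t[b];print(n,len(p)); 
    h=p[p[:,2]>.03]; print("plate",h[:,0].min(),h[:,0].max(),np.median(h,0).round(4),np.sort(h[:,0])[::max(1,len(h)//15)].round(3))
    l=p[(p[:,2]<.029)&(p[:,2]>.02)];print("block",np.percentile(l,[1,5,50,95,99],axis=0).round(3))
    k=(f.sum(2)<110)&(t[...,1]>.05)&(t[...,1]<.085)&(t[...,0]>-.23)&(t[...,0]<-.02)&(t[...,2]>.03)
    q=t[k]; 
    if len(q)>5: print("bar",len(q),np.percentile(q,[2,50,98],axis=0).round(4), np.polyfit(q[:,0],q[:,1],1))
E
```

```text
scene 435
plate -0.1487829066673247 -0.14268397124734528 [-0.145   0.0011  0.0451] [-0.149 -0.148 -0.148 -0.147 -0.147 -0.147 -0.147 -0.146 -0.146 -0.145
 -0.145 -0.145 -0.145 -0.145 -0.144 -0.144 -0.144 -0.144 -0.143 -0.143
 -0.143]
block [[-0.142 -0.026  0.02 ]
 [-0.099 -0.026  0.021]
 [-0.06  -0.018  0.023]
 [-0.018  0.013  0.025]
 [-0.016  0.015  0.026]]
side 377
plate -0.184157044453388 -0.052313764755297615 [-0.1487  0.0041  0.044 ] [-0.184 -0.151 -0.15  -0.15  -0.149 -0.149 -0.149 -0.149 -0.149 -0.148
 -0.148 -0.148 -0.147 -0.147 -0.146 -0.145]
block [[-0.151 -0.028  0.021]
 [-0.15  -0.026  0.022]
 [-0.078 -0.014  0.024]
 [-0.023  0.022  0.026]
 [-0.017  0.024  0.027]]
bar 308 [[-0.2048  0.0608  0.0506]
 [-0.1304  0.0683  0.0552]
 [-0.0406  0.0716  0.0578]] [0.0007757  0.06761058]
```

jog_arm --commands "0.02 -0.05 0.02 0 0 -0.1; 0.06 -0.11 0.04 0 0 -0.25; 0.10 -0.17 0.05 0 0 -0.4; 0.14 -0.23 0.05 0 0 -0.55; 0.18 -0.29 0.05 0 0 -0.7; 0.22 -0.34 0.05 0 0 -0.85; 0.25 -0.39 0.05 0 0 -0.95; 0.27 -0.44 0.05 0 0 -1.05; 0.285 -0.49 0.05 0 0 -1.12; 0.29 -0.54 0.05 0 0 -1.18; 0.295 -0.60 0.04 0 0 -1.22; 0.30 -0.65 0.02 0 0 -1.251; 0.30 -0.70 0 0 0 -1.251; 0.30 -0.74 -0.02 0 0 -1.251; 0.30 -0.75 -0.03 0 0 -1.251; 0.30 -0.75 -0.03 0 0 -1.251; 0.30 -0.75 -0.03 0 0 -1.251" --gripper 54

```text
time: 2.72
eef_pos: [0.4882, -0.1007, 0.2022]
tcp_rot: [0.693, 0.721, 0.0, 0.0]
contact_force: [-0.7, -0.7, 0.7]
opening: 0.539
```

```bash
cat > w.py <<'E'
import sys
from h import *
from plant import get_state, vision
def shot(tag,cams,o=(.5438,.1047),yaw=1.610,rack=-.056):
    for n in cams:
        d=vision.read_camera(n);pickle.dump(d,open(f"{n}_{tag}.pkl","wb"))
        im=cv2.resize(d["frame"][:,:,::-1],None,fx=1.5,fy=1.5)
        f=T(o,yaw)
        pts=[(-.205,.066,.056),(-.038,.066,.056),(-.205,.0345,.026),(-.205,-.0345,.026),(.02,.045,.068),(.02,-.045,.068),(-.188,.0315,.05),(-.018,.0315,.05),(rack-.093,.02,.046),(rack-.093,-.02,.046),(rack-.043,-.025,.024),(rack,0,.037),(rack-.027,0,.037)]
        for u,v in proj(d,f(np.array(pts)))*1.5:
            if abs(u)<2000 and abs(v)<2000: cv2.drawMarker(im,(int(u),int(v)),(0,255,0),cv2.MARKER_CROSS,9,1)
        cv2.imwrite(f"pics/{n}_{tag}.png",im)
    s=get_state();print(s["time"],s["eef_pos"],s["contact_force"])
E
python3 -c "
from w import *
shot('a',['wrist','side'])"
```

```text
2.825 [ 0.48825054 -0.10064105  0.20234888] [ 0.44898025  0.14273508 -0.44557932]
```

View pics/wrist_a.png

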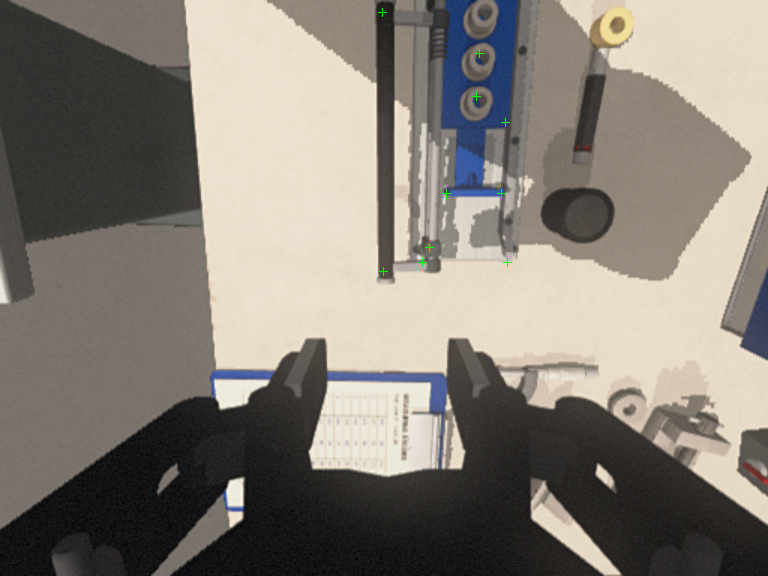

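View pics/side_a.png

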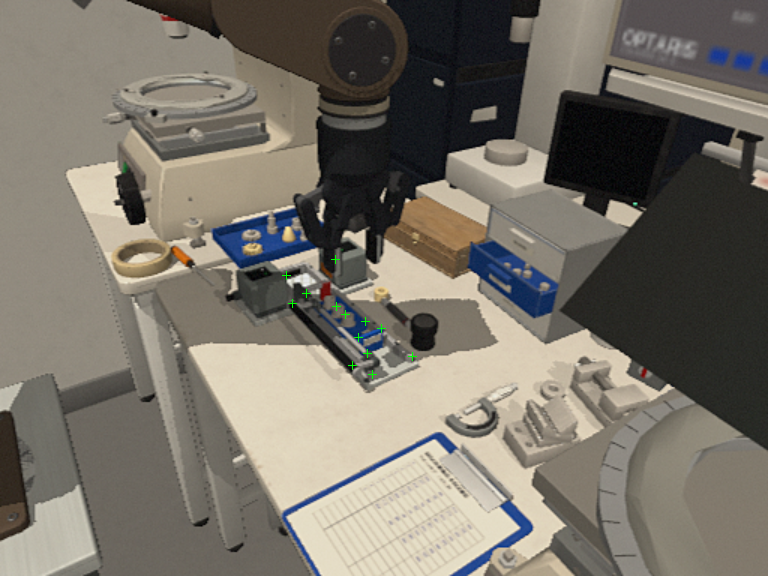

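jog_arm --commands "0.012 0.012 -0.03 0 0 0; 0.024 0.024 -0.07 0 0 0; 0.027 0.026 -0.10 0 0 0; 0.027 0.026 -0.115 0 0 0; 0.027 0.026 -0.115 0 0 0; 0.027 0.026 -0.115 0 0 0; 0.027 0.026 -0.115 0 0 0" --gripper 61

```text
time: 3.7
eef_pos: [0.5157, -0.0761, 0.088]
tcp_rot: [0.694, 0.72, 0.001, 0.001]
contact_force: [-0.2, 0.0, 0.5]
opening: 0.609
```

```bash
python3 - <<'E'
from w import *
shot('b',['wrist','side','scene'])
o=np.array([.5438,.1047,0]);yaw=1.610
c,s=np.cos(yaw),np.sin(yaw);R=np.array([[c,s,0],[-s,c,0],[0,0,1]])
st=get_state();print("tcp track",R@(st["eef_pos"]-o),st["tcp_rot"])
for n in("side","scene","wrist"):
    d=pickle.load(open(n+"_b.pkl","rb"));t=(cloud(d)-o)@R.T
    m=(t[...,2]>.07)&(t[...,2]<.15)&(abs(t[...,0]+.178)<.04)&(abs(t[...,1]-.035)<.07)
    p=t[m]
    for sg in(1,-1):
        q=p[(p[:,1]-.035)*sg>.01]
        if len(q)>5:
            q2=q[q[:,2]<np.percentile(q[:,2],3)+.012]
            print(n,sg,len(q),"zmin",np.percentile(q[:,2],[0,1,3]).round(4),"x",np.percentile(q2[:,0],[1,99]).round(4),"y",np.percentile(q2[:,1],[1,99]).round(4))
for n,(a,b,e,g) in {"side":(200,170,320,270),"scene":(240,150,370,250)}.items():
    d=pickle.load(open(n+"_b.pkl","rb"));cv2.imwrite(f"pics/{n}_bc.png",cv2.resize(d["frame"][b:g,a:e,::-1],None,fx=6,fy=6))
E
```

```text
3.85 [ 0.5151283  -0.07589893  0.08719308] [ 0.21529174  0.38318389 -1.56301943]
tcp track [-0.17933642  0.035728    0.08719308] [6.93625167e-01 7.20335677e-01 3.31941373e-04 7.28109159e-04]
side 1 315 zmin [0.092  0.0948 0.0984] x [-0.1903 -0.1726] y [0.063  0.0765]
side -1 318 zmin [0.0929 0.0947 0.0963] x [-0.1899 -0.1687] y [-0.0026  0.0115]
scene 1 244 zmin [0.0926 0.0939 0.0966] x [-0.1836 -0.166 ] y [0.0624 0.0762]
scene -1 267 zmin [0.089  0.0906 0.0942] x [-0.1875 -0.1668] y [-0.0019  0.0107]
wrist 1 5287 zmin [0.0908 0.0953 0.0996] x [-0.1908 -0.1689] y [0.0612 0.0746]
wrist -1 5258 zmin [0.0911 0.0955 0.0999] x [-0.191 -0.169] y [-0.004   0.0096]
```

View pics/side_bc.png

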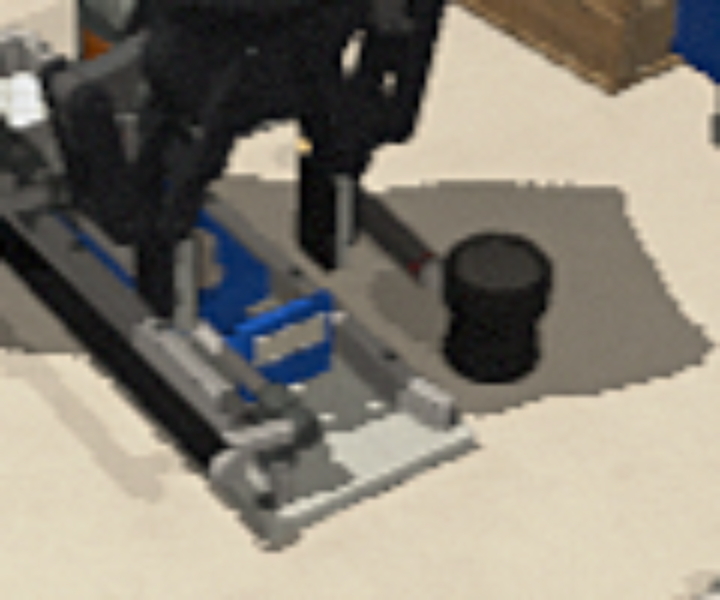

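View pics/scene_bc.png

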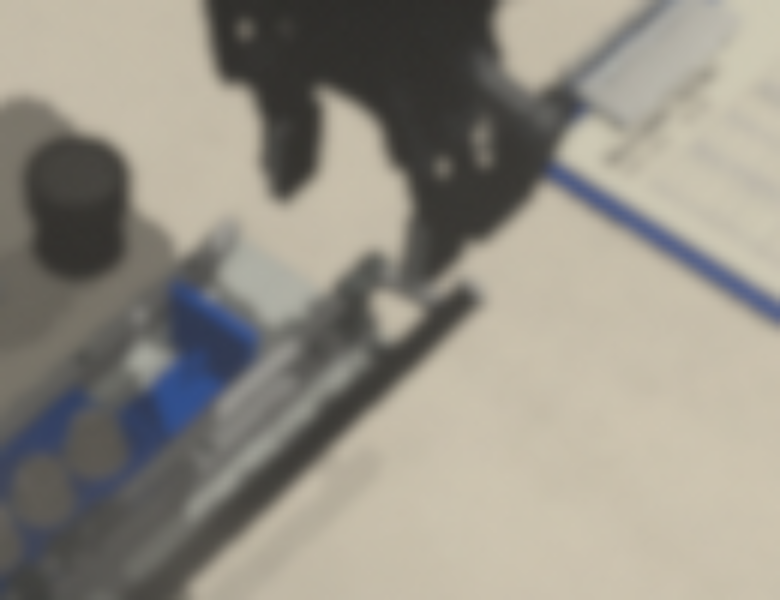

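View pics/wrist_b.png

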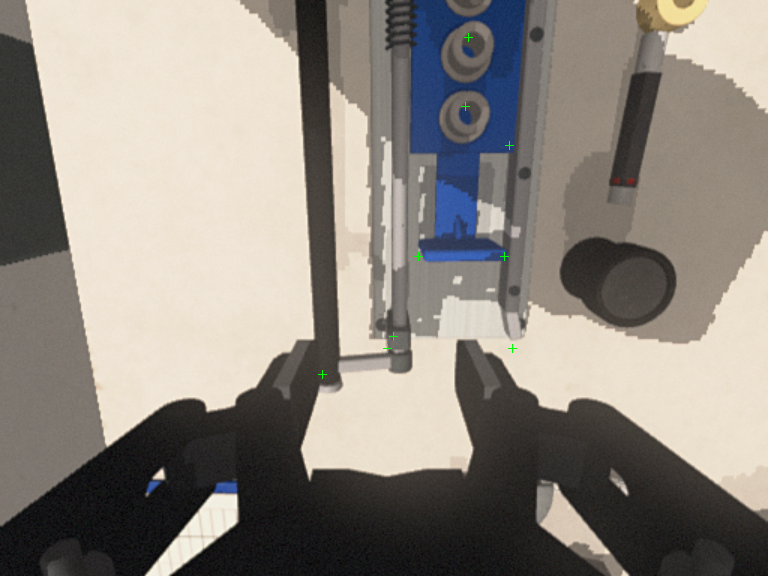

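jog_arm --commands "0 0 -0.012 0 0 0; 0 0 -0.024 0 0 0; 0 0 -0.033 0 0 0; 0.0005 0 -0.037 0 0 0; 0.001 0 -0.041 0 0 0; 0.002 0 -0.045 0 0 0; 0.003 0 -0.049 0 0 0; 0.004 0 -0.053 0 0 0; 0.0045 0 -0.057 0 0 0; 0.005 0 -0.059 0 0 0; 0.005 0 -0.059 0 0 0; 0.005 0 -0.059 0 0 0"

```text
time: 5.35
eef_pos: [0.5203, -0.0756, 0.0278]
tcp_rot: [0.694, 0.72, 0.001, 0.001]
contact_force: [0.0, 1.8, 3.8]
opening: 0.606
```

```bash
cat > p.py <<'E'
import sys
from w import *
tag=sys.argv[1]
shot(tag,['wrist','side','scene'])
o=np.array([.5438,.1047,0]);yaw=1.610
c,s=np.cos(yaw),np.sin(yaw);R=np.array([[c,s,0],[-s,c,0],[0,0,1]])
st=get_state();print("tcp track",R@(st["eef_pos"]-o),st["opening"])
ims=[]
for n,(a,b,e,g) in {"side":(180,160,300,280),"scene":(200,170,330,300)}.items():
    d=pickle.load(open(f"{n}_{tag}.pkl","rb"));ims.append(cv2.resize(d["frame"][b:g,a:e,::-1],(390,390),interpolation=cv2.INTER_CUBIC))
cv2.imwrite(f"pics/c_{tag}.png",np.hstack(ims))
E
python3 p.py c
```

```text
5.5 [ 0.52030099 -0.07564249  0.02776538] [1.87837427 1.8813414  4.52842732]
tcp track [-0.17928291  0.03054923  0.02776538] 0.6087760999868013
```

View pics/c_c.png

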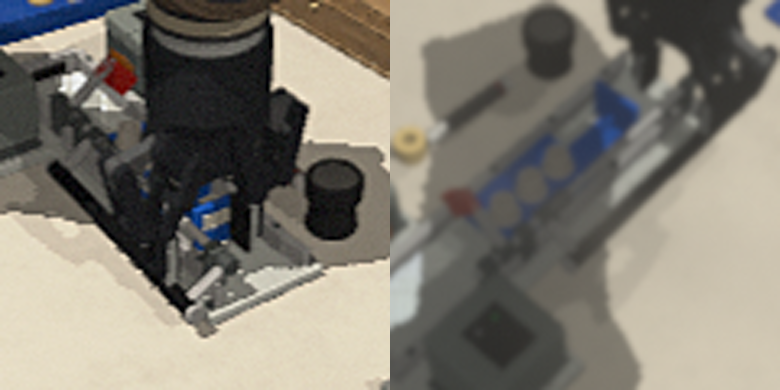

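View pics/wrist_c.png

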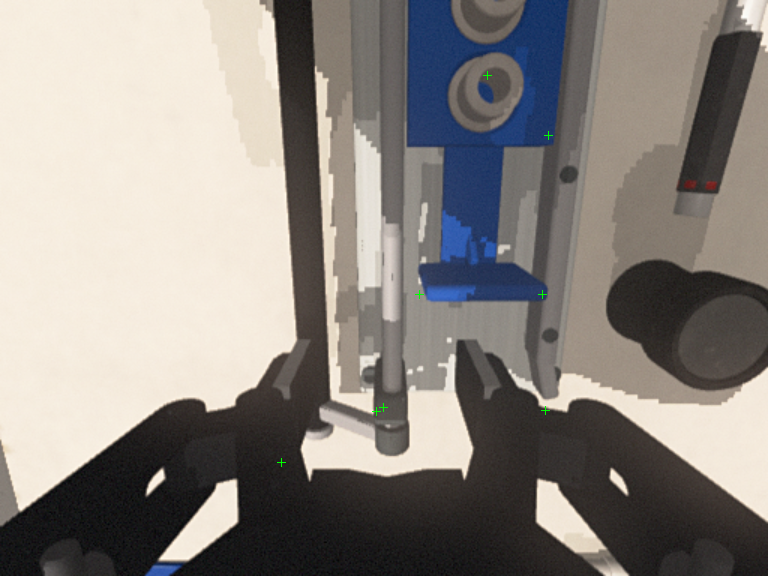

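jog_arm --commands "0.0 0 -0.0015 0 0 0; 0.0005 0 -0.003 0 0 0; 0.0005 0 -0.0035 0 0 0; 0.0005 0 -0.0035 0 0 0"

```text
time: 6.0
eef_pos: [0.5217, -0.0756, 0.0247]
tcp_rot: [0.694, 0.72, 0.001, 0.001]
contact_force: [2.6, 3.1, 5.9]
opening: 0.611
```

```bash
python3 p.py d; python3 - <<'E'
from h import *
o=np.array([.5438,.1047,0]);yaw=1.610
c,s=np.cos(yaw),np.sin(yaw);R=np.array([[c,s,0],[-s,c,0],[0,0,1]])
for n in("side","scene","wrist"):
    d=pickle.load(open(n+"_d.pkl","rb"));t=(cloud(d)-o)@R.T;f=d["frame"].astype(int)
    m=(f[...,0]>f[...,1]*1.7)&(f[...,0]>f[...,2]*1.7)&(abs(t[...,0])<.03)&(abs(t[...,1])<.05)&(t[...,2]>.01)
    print(n,m.sum()); 
    if m.sum()>5: print(np.percentile(t[m],[2,50,98],axis=0).round(4))
E
```

```text
6.15 [ 0.52166605 -0.07562065  0.02472916] [1.87483312 2.24402912 4.96974929]
tcp track [-0.17931458  0.02918436  0.02472916] 0.6057005674931097
side 81
[[-0.0051 -0.0204  0.0539]
 [-0.003  -0.0054  0.0691]
 [ 0.0018  0.0088  0.0822]]
scene 0
wrist 0
```

View pics/c_d.png

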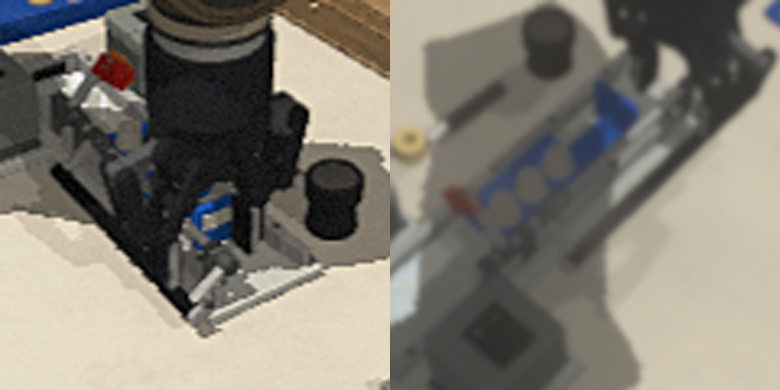

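jog_arm --commands "-0.0003 0.006 0 0 0 0; -0.0005 0.012 0 0 0 0; -0.0006 0.016 0 0 0 0; -0.0008 0.020 0 0 0 0; -0.001 0.024 0 0 0 0; -0.0011 0.028 0 0 0 0; -0.0013 0.032 0 0 0 0; -0.0014 0.036 0 0 0 0; -0.0016 0.040 0 0 0 0; -0.0016 0.040 0 0 0 0"

```text
time: 7.4
eef_pos: [0.5185, -0.0359, 0.0239]
tcp_rot: [0.693, 0.721, -0.0, 0.0]
contact_force: [1.3, -5.4, 5.8]
opening: 0.607
```

```bash
sed -i 's/^shot.*/shot(tag,["wrist","side","scene"],rack=float(sys.argv[2]))/' p.py; python3 p.py e -.035
```

```text
7.55 [ 0.51847502 -0.03588976  0.02386608] [-0.6837509  -3.74964422  5.33296966]
tcp track [-0.13948916  0.03081575  0.02386608] 0.613088177887713
```

View pics/c_e.png

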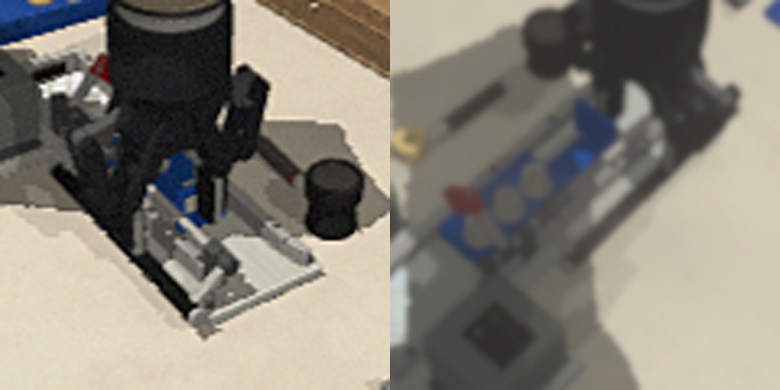

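View pics/wrist_e.png

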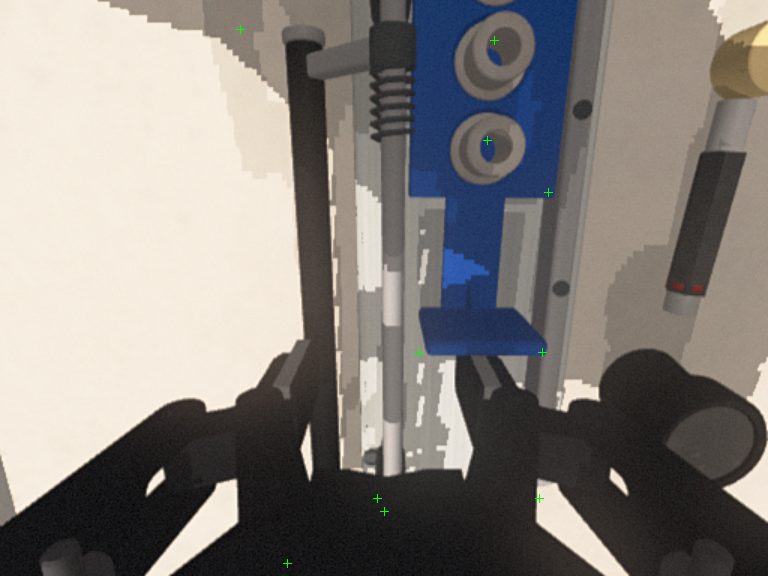

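jog_arm --commands "-0.0002 0.003 0 0 0 0; -0.0003 0.007 0 0 0 0; -0.0004 0.011 0 0 0 0; -0.0006 0.015 0 0 0 0; -0.0007 0.019 0 0 0 0; -0.0009 0.023 0 0 0 0; -0.0011 0.027 0 0 0 0; -0.0012 0.031 0 0 0 0; -0.0014 0.035 0 0 0 0; -0.0015 0.039 0 0 0 0; -0.0017 0.043 0 0 0 0; -0.0018 0.047 0 0 0 0; -0.002 0.051 0 0 0 0; -0.0022 0.055 0 0 0 0; -0.0023 0.059 0 0 0 0; -0.0025 0.063 0 0 0 0; -0.0027 0.067 0 0 0 0; -0.0028 0.070 0 0 0 0; -0.0028 0.070 0 0 0 0"

```text
time: 9.93
eef_pos: [0.5156, 0.0339, 0.0239]
tcp_rot: [0.693, 0.721, -0.001, 0.0]
contact_force: [0.1, -6.0, 6.4]
opening: 0.61
```

```bash
python3 p.py f .035
```

```text
10.075 [0.51557364 0.03391077 0.02389587] [-0.3455506  -5.23454423  6.11892074]
tcp track [-0.06962854  0.03097916  0.02389587] 0.6095136797915166
```

View pics/c_f.png

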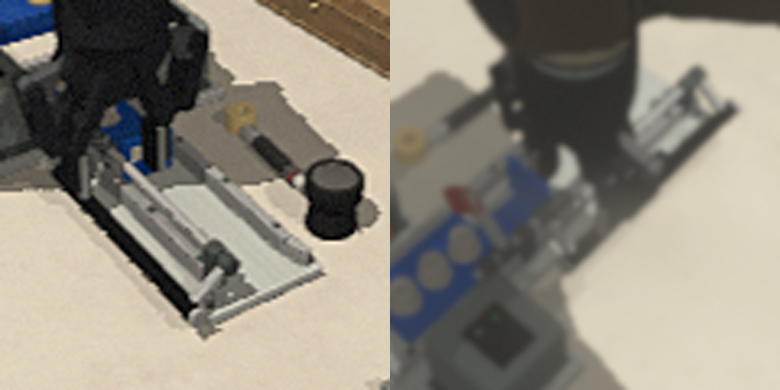

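View pics/wrist_f.png

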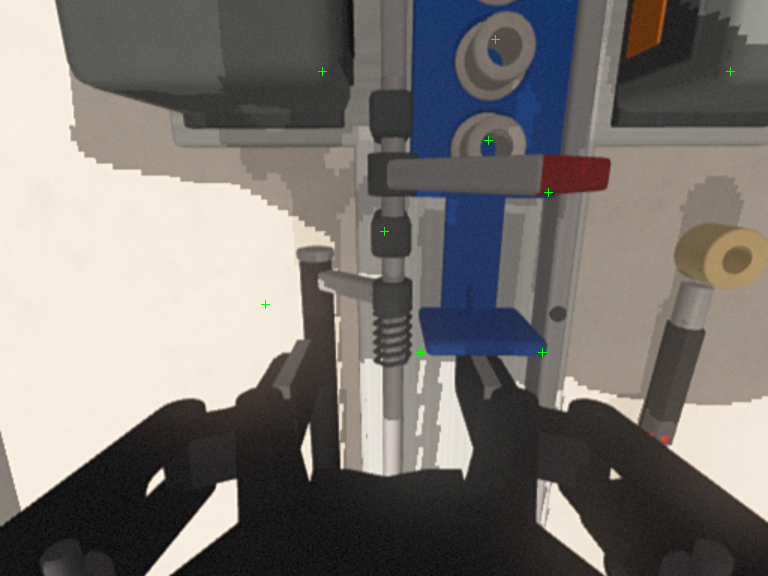

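jog_arm --commands "-0.0001 0.003 0 0 0 0; -0.0002 0.006 0 0 0 0; -0.0003 0.009 0 0 0 0; -0.0004 0.011 0 0 0 0; -0.0005 0.013 0 0 0 0; -0.0005 0.014 0 0 0 0; -0.0006 0.015 0 0 0 0; -0.0006 0.015 0 0 0 0"

```text
time: 11.08
eef_pos: [0.515, 0.0486, 0.0239]
tcp_rot: [0.693, 0.721, -0.001, 0.0]
contact_force: [0.4, -6.1, 6.1]
opening: 0.607
```

jog_arm --commands "0 0.001 0 0 0 0; 0 0.001 0 0 0 0"

```text
time: 11.32
eef_pos: [0.515, 0.0496, 0.0239]
tcp_rot: [0.693, 0.72, -0.001, 0.0]
contact_force: [0.5, -5.8, 6.8]
opening: 0.609
```

jog_arm --commands "0 0.001 0 0 0 0; 0 0.001 0 0 0 0"

```text
time: 11.58
eef_pos: [0.515, 0.0506, 0.0239]
tcp_rot: [0.693, 0.72, -0.001, 0.0]
contact_force: [-0.5, -6.2, 5.2]
opening: 0.614
```

Not at the stop yet.

jog_arm --commands "0 0.001 0 0 0 0; 0 0.0015 0 0 0 0; 0 0.0015 0 0 0 0"

```text
time: 11.95
eef_pos: [0.515, 0.0508, 0.0239]
tcp_rot: [0.693, 0.721, -0.002, 0.001]
contact_force: [-0.3, -10.7, 7.1]
opening: 0.612
```

jog_arm --commands "0 0.001 0 0 0 0; 0 0.001 0 0 0 0"

```text
time: 12.2
eef_pos: [0.5151, 0.0509, 0.024]
tcp_rot: [0.693, 0.72, -0.002, 0.002]
contact_force: [-0.5, -14.4, 5.1]
opening: 0.614
```

```bash
python3 p.py g .051
```

```text
12.35 [0.51513222 0.05088238 0.0239373 ] [ -0.49697232 -15.19142886   6.73580742]
tcp track [-0.05265267  0.03075506  0.0239373 ] 0.6110872792310219
```

View pics/scene_g.png

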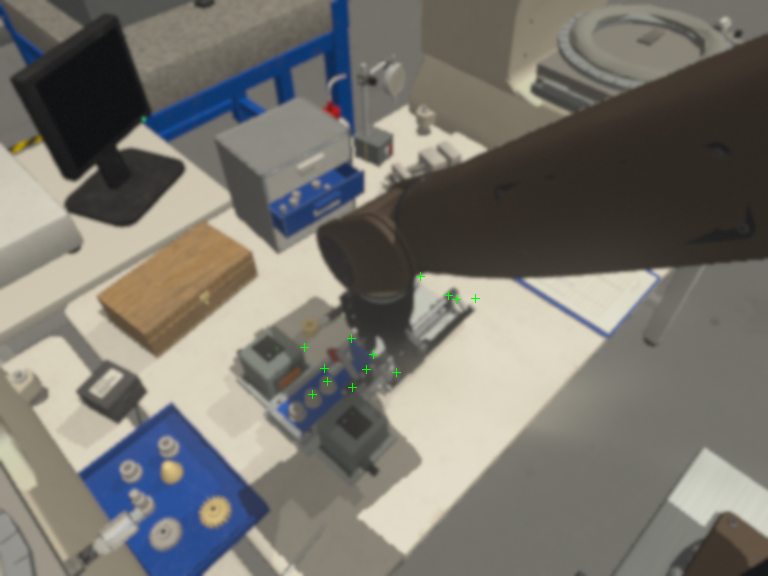

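View pics/wrist_g.png

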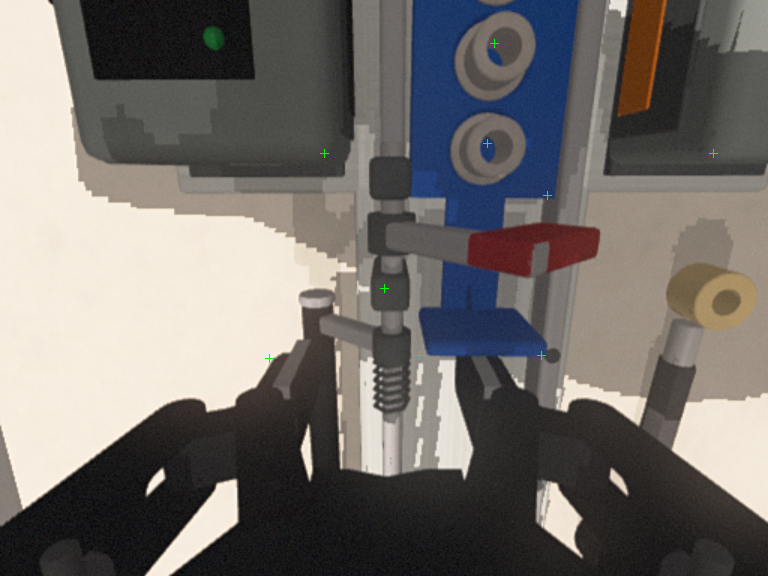

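jog_arm --commands "0 -0.002 0 0 0 0; 0 -0.004 0 0 0 0; 0 -0.006 0 0 0 0; 0.0002 -0.008 0 0 0 0; 0.0002 -0.008 0 0 0 0"

```text
time: 12.98
eef_pos: [0.5143, 0.0471, 0.0232]
tcp_rot: [0.694, 0.72, -0.0, -0.002]
contact_force: [-0.6, 3.0, 4.7]
opening: 0.611
```

```bash
python3 p.py h .051
```

```text
13.125 [0.51428756 0.04654419 0.02320084] [-1.28840269  3.76214006  3.66874454]
tcp track [-0.05695442  0.0317691   0.02320084] 0.6095926005662307
```

View pics/wrist_h.png

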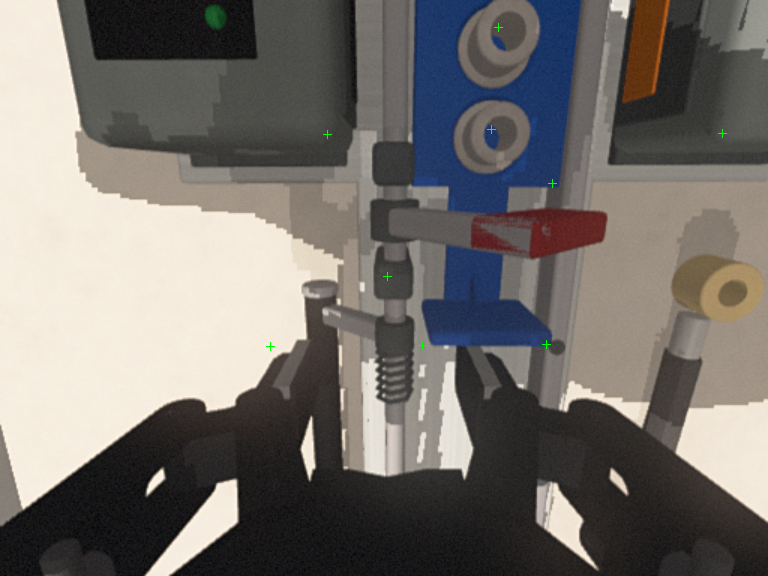

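jog_arm --commands "-0.0005 0 0.003 0 0 0; -0.001 0 0.006 0 0 0; -0.002 0 0.009 0 0 0; -0.003 0 0.012 0 0 0; -0.0035 0 0.015 0 0 0; -0.004 0 0.018 0 0 0; -0.0045 0 0.021 0 0 0; -0.005 0 0.024 0 0 0; -0.005 0 0.027 0 0 0; -0.005 0 0.030 0 0 0; -0.005 0 0.033 0 0 0; -0.005 -0.002 0.04 0 0 0; -0.005 -0.006 0.05 0 0 0; -0.005 -0.012 0.07 0 0 0; -0.005 -0.02 0.10 0 0 0; -0.005 -0.03 0.13 0 0 0; -0.005 -0.04 0.15 0 0 0; -0.005 -0.04 0.15 0 0 0"

```text
time: 15.38
eef_pos: [0.5118, 0.005, 0.1764]
tcp_rot: [0.694, 0.72, 0.001, 0.002]
contact_force: [-0.2, 0.1, 0.8]
opening: 0.611
```

```bash
python3 p.py i .051
```

```text
15.525 [0.50959066 0.0061237  0.1727667 ] [-0.166563    0.40639899 -0.16109479]
tcp track [-0.09715977  0.03804662  0.1727667 ] 0.6091298884800707
```

View pics/wrist_i.png

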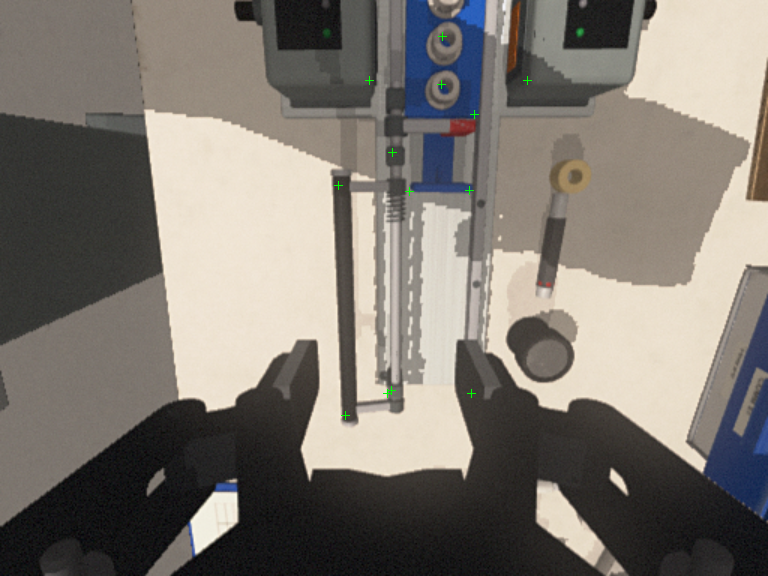

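View pics/scene_i.png

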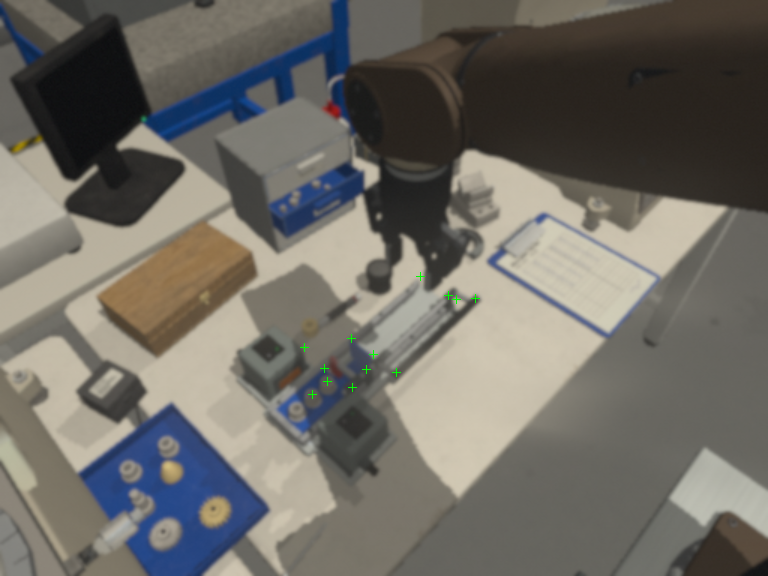

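```bash
python3 - <<'E'
from h import *
o=np.array([.5438,.1047,0]);yaw=1.610
c,s=np.cos(yaw),np.sin(yaw);R=np.array([[c,s,0],[-s,c,0],[0,0,1]])
for n in("wrist","side","scene"):
    d=pickle.load(open(n+"_i.pkl","rb"));t=(cloud(d)-o)@R.T;f=d["frame"].astype(int)
    m=(f[...,0]>f[...,1]*1.5)&(f[...,0]>f[...,2]*1.5)&(abs(t[...,0])<.015)&(abs(t[...,1])<.04)&(t[...,2]>.01)
    if m.sum()>5: print(n,"red",np.percentile(t[m],[2,50,98],axis=0).round(3).tolist())
    b=(f[...,2]>f[...,0]+30)&(abs(t[...,1])<.03)&(t[...,0]>-.1)&(t[...,0]<.12)
    h=t[b&(t[...,2]>.036)]; 
    l=t[b&(t[...,2]>.018)&(t[...,2]<.03)]
    if len(h): print(n,"plate x",np.percentile(h[:,0],[2,50,98]).round(4))
    if len(l): print(n,"block x",np.percentile(l[:,0],[2,98]).round(4),"z",np.median(l[:,2]).round(4))
ims=[]
d=pickle.load(open("side_i.pkl","rb"));ims.append(cv2.resize(d["frame"][140:260,150:290,::-1],(420,360)))
d=pickle.load(open("scene_i.pkl","rb"));ims.append(cv2.resize(d["frame"][220:310,160:265,::-1],(380,360)))
cv2.imwrite("pics/fin.png",np.hstack(ims))
E
```

```text
wrist red [[-0.005, -0.02, 0.02], [-0.003, -0.012, 0.049], [0.001, -0.004, 0.051]]
wrist plate x [-0.0418 -0.0397 -0.0369]
wrist block x [0.0075 0.0741] z 0.0238
side red [[-0.005, -0.029, 0.017], [-0.003, -0.011, 0.035], [0.013, -0.002, 0.051]]
side plate x [-0.0428 -0.04    0.0133]
side block x [-0.0425  0.094 ] z 0.0243
scene red [[0.001, -0.014, 0.024], [0.004, -0.006, 0.033], [0.005, -0.003, 0.044]]
scene plate x [-0.0518 -0.0496 -0.0463]
scene block x [0.0117 0.0927] z 0.0233
```

View pics/fin.png

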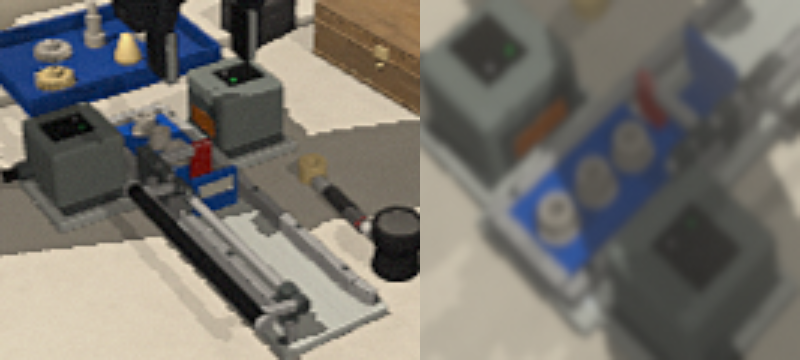

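```bash
python3 -c "
from plant import ctrl;print(ctrl.sign_off())"
```

```text
the job is handed in; nothing more can be done
None
```

The rack is loaded and locked in, and I handed the job in at about 15.5 s on the robot's clock.

**What I did:** One fingertip pressed the black bar down, raising the gate to about 0.8 rad by my estimate. The bar stayed down while the other fingertip pushed the rack about 107 mm along the track. I stopped when the push force rose from about 6 N to 15 N with no further movement. Then I backed the fingertips off the plate, let the bar come up slowly and lifted the hand clear.

**Last checks:**
- **Rack:** the wrist and side cameras put the rear face of the plate at track x -0.042 to -0.043. The side and scene cameras put the front of the block at 0.093 to 0.094. Both match fully home.
- **Gate:** the tongue hangs in its shut position between the block and the plate, and the bar is back up.
- **Bushes:** all three are standing in their bores.
- **Other things on the table:** I gave the hand no path near them, and the loupe, plug gauge and master bush look unmoved. The micrometer and setting ring I did not check separately.

**One disagreement:** the blurred scene camera put the plate 8 to 10 mm farther back than the other two cameras did. I put this down to blurred depth edges, because its own reading of the block front (0.093) and the force at the stop both say home.

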